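Ratchet a reagent bottle into the bench mixer's clamp

ROBOT

A 6-joint arm with a two-finger parallel gripper is mounted at the origin on a cart in front of the work surface, level with it; the furniture and walls round the work are solid. World frame = base frame: x ahead of the robot, y to its left, z up, the work surface at z = 0. Lengths are in m, angles in degrees, forces in N, time in s.
With the tool pointing down it reaches from about 0.425 to 0.95 m from the base axis. Payload 3.5 kg.
Tool frame: the origin (TCP) lies on the centre line of the jaws, within the pads' length; the fingertips stand 22 mm ahead of it and the grasp point (between the pads) lies 3 mm ahead of it; z points along the fingers, y is the line along which they close (so a half turn about z gives the same grasp; the last joint's range is limited). The gripper opens to 85 mm and grips with 20 to 120 N. Pads are 22 mm wide; open, the fingers measure 114 mm over their backs; the gripper's body (76 mm by 85 mm) begins 54 mm behind the grasp point. The pads swing forward as they close: fully open they stand 13 mm farther back than shut.
Start: joints at [-82.563, 16.404, 90.338, -0, 73.258, -8.594], TCP at [0.186, -0.649, 0.253] pointing down, gripper open.
Joint ranges: [-158.93, 158.93], [-51.34, 127.21], [12.03, 142.37], [-87.48, 267.48], [13.55, 161.25], [-162.69, 162.69]. Speed limits (degrees/s): [159.86, 159.86, 180, 180, 180, 180].

INTERFACE

Orientations are given as a 3x3 rotation matrix whose columns are the frame's x, y, z axes.
In Python, from station import bot, vision gives the robot as it stands. The module is installed in compiled form; this text tells all that it offers.
- The arm moves only by the tool step_arm, never from a script. Its arguments are lists of equal length, an entry for each row: "jaw": the finger opening in mm, from 0 to 85.4; "slide": the shift along the tool's x, y, z in units of 40 mm (1.0 is 40 mm), a list of three; "delta_rot": the turn, a rotation vector about the tool's x, y, z in degrees, a list of three. In form: {"jaw": [jaw, ...], "slide": [[tx, ty, tz], ...], "delta_rot": [[ax, ay, az], ...]}. A call has exactly 8 rows; each row shifts and turns the commanded pose from where the row before left it, along the tool's axes as they then stand; what a row does not reach is not made up. A row lasts 1/8 s, in which the tool goes at most 62.5 mm and 10.7 degrees, less where a joint would pass 70% of its speed; a pose out of reach is approached as far as the arm can. A call is refused whole if a number of a shift passes 1 or a number of a turn 10.7, either way. A call with a gripper value outside its range is refused whole. The fingers move at their own pace and stop on an object; "newtons" is the grip in N (left out, the last holds). Time passes only in rows, so rows that do not move let the fingers close, or fill a call up. It gives the time, the measured TCP pose, the force, the opening and the grip force at its end, in the units of the state.
- bot.observe(): the state, without advancing time (a new reading comes with each control period).
- vision.camera(name): name is "scene" or "side" or "wrist"; returns (picture, depth): 480x640x3 uint8, blue, green, red; 480x640 float32, m along the optical axis (not along the pixel's ray), 0 where there is no reading.
- vision.camera_info(name): a dict with "mtx" (3x3 intrinsics, pixels), "position" and "rotation" of the camera in the world; the wrist camera has in their place "mount" (4x4, takes a point from camera to tool coordinates, whose origin is the TCP and whose axes are the flange's). Camera axes: x right, y down, z forward; pixel columns grow to the right and rows downward; lengths in m; the calibration is good to about 2 mm. The wrist camera is an equidistant fisheye: a pixel r from the principal point sees the ray r / f radians off the axis. A picture is of the moment at which its call begins: read the wrist's pose just before it. camera_info takes no time and is no camera call.
- bot.close_job(): hands the job in; it is judged then, once.
The state is a dict: "time_s": time; "qpos": joint angles; "qd": joint speeds; "tau": joint torques, N m; "ee_pos": TCP position; "eef_rot": TCP orientation; "contact_force": force on the tool from outside, world axes, zero at the start; "moment": the same for the moment, N m; "opening": opening from 0.0 (shut) to 1.0 (fully open); "gripper_force": force on a finger pad.
Only numpy, scipy, OpenCV 4.12 (cv2) and the standard library are available. Lean on these libraries where they do the work, as an engineer would, in place of code of your own. Each camera call takes 0.05 s, during which the arm holds its last target. There are 200 camera calls.

TASK

Stand the yellow-capped reagent bottle upright in the seat of the bench mixer's clamp and let it go, then pump the lever by its red grip, which advances the ratchet one tooth a stroke, until the sprung pad presses the bottle home into the V jaw. Feel the load on the lever: the bottle must be left gripped with about 20 N (15 to 30 N), and at 40 N it cracks. Leave the lever swung back at its rest stop so that the catch alone carries the load, and leave the pink-capped and teal-capped bottles where they stand.

Things in the scene. Friction and masses are not known exactly. Their poses are not given: they have to be found in the camera images.
- bottle_yellow: small white reagent bottle with a YELLOW screw cap, round, 26 mm across and 68 mm tall (cap: the top 16 mm, 25 mm across), 30 g. Origin at the centre of its underside, z up its axis. Starts upright on the worktop.
- bottle_pink: like the yellow-capped one but with a PINK cap, 64 mm tall; a bystander. Origin at the centre of its underside.
- bottle_teal: like the yellow-capped one but with a TEAL (blue-green) cap, 58 mm tall; a bystander. Origin at the centre of its underside.
- mixer: white bench mixer, fixed, 230 x 270 mm (x, y), 72 mm high to the top of its aluminium platform. Origin at the centre of its underside; its front panel (knob, green key) faces its -x, roughly towards the robot; z up. On the platform the clamp runs along mixer y at mixer x = 20 mm: lever and ratchet rack, sliding jaw with black sprung pad, bottle seat, fixed V jaw at +y.
- v_jaw: fixed aluminium V jaw with rubber facings, 28 mm high above the platform, 48 mm wide, its 90 degree V open towards mixer -y; a seated bottle touches both flanks. Origin at the centre of the seat, on the platform.
- bottle_seat (a point): centre of the bottle seat (a flush black rubber disc, 34 mm) on the platform's top, mixer coordinates (20, 70, 72) mm, axes as the mixer's. A bottle pushed home in the V has its origin here; it may be set down up to 6 mm short of it, towards mixer -y, and the pad pushes it home. Beside the seat along mixer x the platform is free; jaws and pad (29 mm high) stand only to its +y and -y.
- pad_touch (a point): fixed point of the mixer where the pad's face first meets a bottle that is home. The pad starts 10 to 36 mm short of it (not reported) and moves along mixer +y, 7 mm for each tooth. Its springs give 2.5 N per mm: each tooth adds about 17 N. At lever angle 0.22 the pad is about where the catch will keep it, at 0.30 3 to 4 mm further (7 to 10 N more).
- lever (a joint): lever angle in rad: 0 at its rest stop (grip towards mixer -y), 0.32 at its other stop; grows as the grip moves to mixer +y. Swinging from 0 to 0.30 makes one tooth (short of about 0.27 the tooth slips back); a catch keeps it while the lever comes back, below 0.02 for the next tooth. Stays where left. At angle a the grip is at mixer offset 115 mm * (-cos(a-0.16), sin(a-0.16)) from the pivot.
- lever_grip (a point): point to hold on the lever's red upright grip, a round post 17 mm thick, 52 mm tall above the lever's arm: on its axis, 30 mm above the arm, 22 mm below its top, 138 mm above the worktop. Swings level about the pivot, radius 115 mm. At the grip the lever takes about 2 N while the pad runs free, plus 0.4 N for each newton on the pad.
- lever_pivot (a point): a point on the upright axis of the lever's hinge, mixer coordinates (50, -75, 132) mm, axes as the mixer's. Pushing the lever against one of its stops (a steel pin each side of its arm) adds a load of its own that says nothing of the pad.

How it is judged (in metres and radians):
On the way, in this order (a step that is already met when the one before it is completed fails the run):
1. the yellow-capped bottle stands in the clamp's seat, upright and let go (horizontal distance between bottle_yellow and bottle_seat below 0.01 m and z of bottle_yellow in the frame of bottle_seat between -0.004 and 0.004 m and angle between bottle_yellow's own z axis and vertical below 0.1 rad and contact force between the fingers and bottle_yellow below 0.1 N), for 0.2 s.
2. the lever is swung through a working stroke (value of joint lever above 0.25 rad).
3. the pad presses the bottle into the V with more than 18 N, no finger on the bottle (contact force between bottle_yellow and v_jaw above 18 N and contact force between the fingers and bottle_yellow below 0.1 N), for 0.2 s.
At the end, for the whole second after the job is handed in: the yellow-capped bottle stands still and upright (within 0.06 rad) on the platform, within 3 mm of the seat's centre, pressed into the V with 14 to 32 N; the lever is within 0.04 rad of its rest stop; the pink-capped and teal-capped bottles are within 20 mm of where they stood (horizontal distance between bottle_yellow and bottle_seat below 0.003 m and z of bottle_yellow in the frame of bottle_seat between -0.004 and 0.004 m and angle between bottle_yellow's own z axis and vertical below 0.06 rad and linear speed of bottle_yellow below 0.01 m/s and contact force between bottle_yellow and v_jaw between 14 and 32 N and value of joint lever below 0.04 rad and distance of each of bottle_pink, bottle_teal from where it was at the start of the episode below 0.02 m); the robot touches nothing.
It fails at once if the bottle is pressed into the V with more than 40 N (it cracks) (contact force between bottle_yellow and v_jaw above 40 N).
It fails at once if a bystander bottle is knocked over or pushed more than 20 mm (distance of any of bottle_pink, bottle_teal from where it was at the start of the episode above 0.02 m or angle between any of bottle_pink, bottle_teal's own z axis and vertical above 0.35 rad).
It also fails if it takes over 67 s, if anything falls off the work surface, if the arm or the gripper's body presses on something with over 40 N, if the wrist force passes 120 N, or if a joint passes its speed limit or range.

## Working session

There is one attempt and no reset: what is moved stays moved. The work goes in short steps, Python scripts to look and compute and a tool call to move; the robot and the scene stay as the last step left them, time stands still between calls to the robot, and variables do not carry over. Pictures are saved under pics/ and viewed, at most 10 in all, crops included, and the job is handed in when it is done.

Besides the shell and the picture viewer there is one more tool, called after "Emit:" by a JSON object that holds its "name" and its "arguments". step_arm: Moves the arm, as the interface text tells. Its arguments: {"type":"object","properties":{"jaw":{"type":"array"},"slide":{"type":"array"},"delta_rot":{"type":"array"},"newtons":{"type":"number"}},"required":["jaw","slide","delta_rot"]}

```bash
mkdir -p pics; python3 - <<'E'
from station import bot, vision
import cv2, numpy as np
s=bot.observe(); print({k:(np.round(v,3).tolist()) for k,v in s.items()})
for n in("scene","side"):
    p,d=vision.camera(n); cv2.imwrite(f"pics/{n}0.png",p); np.save(f"pics/{n}0.npy",d)
    i=vision.camera_info(n); print(n,{k:np.round(v,4).tolist() for k,v in i.items()})
print({k:np.round(v,4).tolist() for k,v in vision.camera_info("wrist").items()})
E
```

```text
{'time_s': 0.0, 'qpos': [-82.565, 16.455, 90.425, 0.0, 73.259, -8.593], 'qd': [0.053, -0.076, 0.015, -0.036, -0.001, -0.01], 'tau': [0.0, -40.598, -29.262, -0.0, 0.006, 0.0], 'ee_pos': [0.186, -0.648, 0.252], 'eef_rot': [[0.961, 0.276, -0.0], [0.276, -0.961, 0.002], [0.0, -0.002, -1.0]], 'contact_force': [1.065, 0.034, -0.356], 'moment': [0.035, 0.013, 0.016], 'gripper_force': 0.0, 'opening': 1.004}
scene {'mtx': [[614.6034, 0.0, 324.3024], [0.0, 614.6034, 237.8815], [0.0, 0.0, 1.0]], 'position': [-0.1751, 0.6289, 0.8195], 'rotation': [[-0.5888, -0.5156, 0.6224], [-0.8081, 0.3623, -0.4643], [0.0139, -0.7764, -0.6301]]}
side {'mtx': [[521.6451, 0.0, 312.4104], [0.0, 521.6451, 235.8404], [0.0, 0.0, 1.0]], 'position': [0.1367, 0.9748, 0.5197], 'rotation': [[-0.907, -0.1736, 0.3836], [-0.4207, 0.3363, -0.8426], [0.0173, -0.9256, -0.3781]]}
{'mtx': [[371.6483, 0.0, 322.3792], [0.0, 371.6483, 236.1414], [0.0, 0.0, 1.0]], 'mount': [[-0.0001, -0.9517, -0.307, 0.0786], [1.0, -0.0005, 0.0014, -0.0005], [-0.0015, -0.307, 0.9517, -0.1208], [0.0, 0.0, 0.0, 1.0]]}
```

View pics/scene0.png

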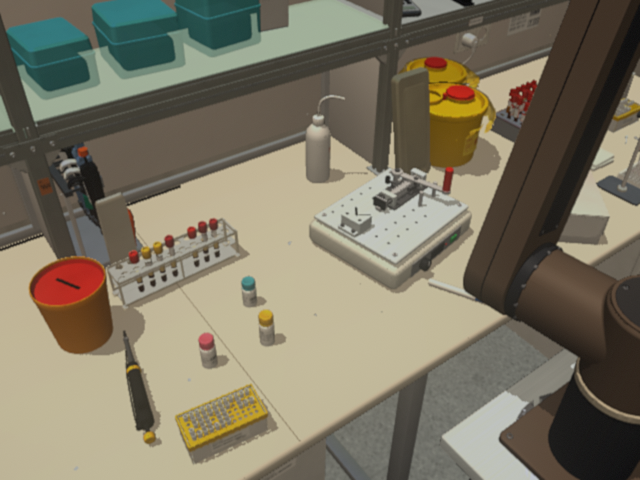

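View pics/side0.png

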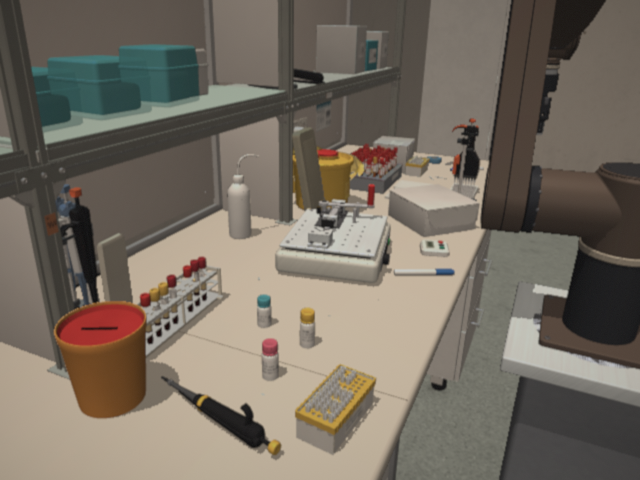

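The scene view shows the yellow cap at (266,316), pink at (207,342) and teal at (249,284). The mixer is around (390,225), with its V jaw at about (355,220) and the red grip at (448,180). The side view shows the same layout.

```bash
cat > h.py <<'E'
import cv2, numpy as np
from station import bot, vision
def ray(n,uv):
    i=vision.camera_info(n); K=i["mtx"]; uv=np.atleast_2d(uv).astype(float)
    d=np.c_[(uv[:,0]-K[0][2])/K[0][0],(uv[:,1]-K[1][2])/K[1][1],np.ones(len(uv))]@np.array(i["rotation"]).T
    return np.array(i["position"]),d
def plane(n,uv,z):
    o,d=ray(n,uv); return o+d*((z-o[2])/d[:,2])[:,None]
def cloud(n,depth):
    v,u=np.mgrid[:480,:640]; o,d=ray(n,np.c_[u.ravel(),v.ravel()])
    return (o+d*depth.reshape(-1,1)).reshape(480,640,3)
E
python3 - <<'E'
from h import *
box={"scene":dict(y=(266,316),p=(207,342),t=(249,284),r=(448,180)),"side":dict(y=(308,316),p=(270,347),t=(264,301),r=(371,192))}
hue=dict(y=(18,32),p=(165,179),t=(80,100),r=(0,6))
rays={}
for n in box:
    im=cv2.imread(f"pics/{n}0.png"); h=cv2.cvtColor(im,cv2.COLOR_BGR2HSV); P=cloud(n,np.load(f"pics/{n}0.npy"))
    for k,(u,v) in box[n].items():
        m=cv2.inRange(h,(hue[k][0],90,60),(hue[k][1],255,255))
        if k in"rp": m|=cv2.inRange(h,(170,90,60),(180,255,255))
        w=np.zeros_like(m); w[v-22:v+22,u-15:u+15]=1; m*=w
        ys,xs=np.nonzero(m); q=P[ys,xs]; c=np.array([(xs.min()+xs.max())/2,(ys.min()+ys.max())/2])
        print(n,k,len(xs),xs.min(),xs.max(),ys.min(),ys.max(),"med",np.median(q,0).round(4),"zmax",np.percentile(q[:,2],97).round(4))
        rays[n,k]=ray(n,[xs.mean(),ys.mean()])
    m=(abs(P[...,2]-.072)<.006)&(P[...,0]>.3)&(P[...,0]<1.0)&(abs(P[...,1]+.15)<.5)
    m=m.astype(np.uint8); nn,l,st,_=cv2.connectedComponentsWithStats(m); b=1+st[1:,4].argmax()
    q=P[l==b]; print(n,"plat",len(q),q.mean(0).round(4),cv2.minAreaRect((q[:,:2]*1000).astype(np.float32)), cv2.boxPoints(cv2.minAreaRect((q[:,:2]*1000).astype(np.float32))).round(1).tolist())
for k in "yptr":
    (a,d),(b,e)=rays["scene",k],rays["side",k]; d=d[0];e=e[0]
    s=np.linalg.lstsq(np.c_[d,-e],b-a,rcond=None)[0]; print(k,((a+d*s[0]+b+e*s[1])/2).round(4),np.linalg.norm(a+d*s[0]-b-e*s[1]).round(4))
im=cv2.imread("pics/scene0.png")[150:290,300:480]; cv2.imwrite("pics/crop.png",cv2.resize(im,None,fx=4,fy=4,interpolation=cv2.INTER_CUBIC))
E
```

```text
scene y 224 258 272 309 326 med [0.4566 0.2775 0.0651] zmax 0.0692
scene p 106 199 211 334 343 med [0.4743 0.3811 0.0628] zmax 0.0661
scene t 87 242 253 277 285 med [0.5582 0.2537 0.0565] zmax 0.0591
scene r 169 443 453 167 191 med [ 0.5092 -0.1876  0.1383] zmax 0.1593
scene plat 6081 [ 0.5384 -0.0798  0.0713] ((557.602783203125, -90.46669006347656), (213.39126586914062, 253.65609741210938), 11.894412994384766) [[427.1000061035156, 11.600000381469727], [479.29998779296875, -236.60000610351562], [688.0999755859375, -192.60000610351562], [635.9000244140625, 55.599998474121094]]
side y 201 300 314 307 323 med [0.4593 0.2832 0.0642] zmax 0.0695
side p 212 263 276 339 355 med [0.4728 0.3875 0.0607] zmax 0.0652
side t 112 258 269 296 306 med [0.5574 0.2598 0.0555] zmax 0.0593
side r 139 367 379 171 205 med [ 0.5121 -0.1866  0.1376] zmax 0.1598
side plat 2962 [ 0.5429 -0.0684  0.0726] ((557.956298828125, -89.07846069335938), (209.76856994628906, 255.62062072753906), 11.196673393249512) [[430.29998779296875, 15.899999618530273], [479.8999938964844, -234.8000030517578], [685.7000122070312, -194.10000610351562], [636.0, 56.70000076293945]]
y [0.4622 0.2752 0.0577] 0.0008
p [0.4785 0.3796 0.0549] 0.0037
t [0.5633 0.2505 0.0494] 0.0025
r [ 0.5121 -0.1901  0.1364] 0.0026
```

View pics/crop.png

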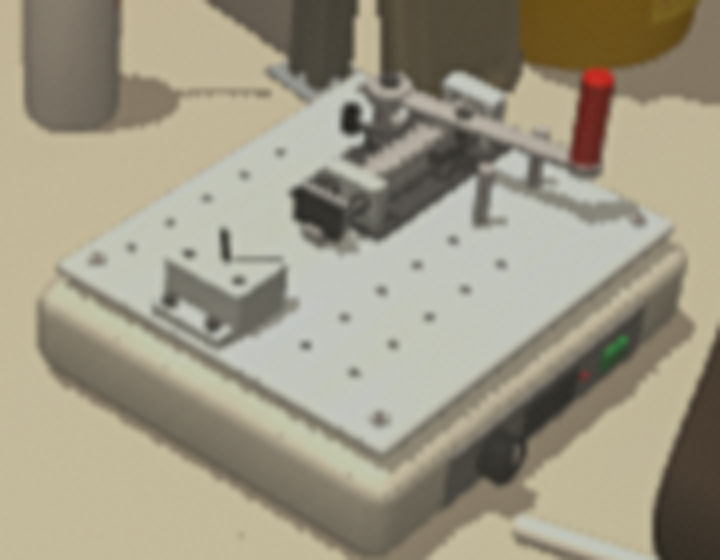

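The crop shows the V jaw at about crop (225,300), the pad facing it at (330,210), and the lever running to the red grip at (592,120). The mixer's yaw is about 11.5°. Next I'll move over the mixer for a wrist view.

```bash
cat >> h.py <<'E'
from scipy.spatial.transform import Rotation as R
def Rdown(yaw):  # tool x at yaw (deg), z down
    return (R.from_euler("z",yaw,degrees=True)*R.from_euler("x",180,degrees=True)).as_matrix()
def plan(pos,yaw,n,start=None):
    s=bot.observe(); p0,R0=(np.array(s["ee_pos"]),np.array(s["eef_rot"])) if start is None else start
    pos=np.array(pos); R1=Rdown(yaw); rv=R.from_matrix(R0.T@R1).as_rotvec(degrees=True)
    p=p0.copy(); C=R0.copy(); S=[];T=[]
    for k in range(n):
        d=C.T@(p0+(pos-p0)*(k+1)/n-p)/.04; d=d.round(2); r=(rv/n).round(1)
        S.append((d+0).tolist());T.append((r+0).tolist()); p=p+C@d*.04; C=C@R.from_rotvec(r,degrees=True).as_matrix()
    for i in range(0,n,8): print("slide",S[i:i+8],"\nrot",T[i:i+8])
    print("max",np.abs(S).max(),np.abs(T).max(),"end",p.round(4))
    return p,C
E
python3 -c "
from h import *
plan([.5,-.1,.3],101.5,16)"
```

```text
slide [[0.71, -0.69, -0.07], [0.77, -0.62, -0.08], [0.82, -0.54, -0.07], [0.87, -0.47, -0.07], [0.91, -0.39, -0.08], [0.94, -0.3, -0.07], [0.96, -0.21, -0.07], [0.98, -0.12, -0.08]] 
rot [[0.0, 0.0, -5.3], [0.0, 0.0, -5.3], [0.0, 0.0, -5.3], [0.0, 0.0, -5.3], [0.0, 0.0, -5.3], [0.0, 0.0, -5.3], [0.0, 0.0, -5.3], [0.0, 0.0, -5.3]]
slide [[0.99, -0.03, -0.07], [0.98, 0.06, -0.07], [0.98, 0.15, -0.08], [0.95, 0.24, -0.07], [0.94, 0.32, -0.07], [0.89, 0.42, -0.08], [0.86, 0.49, -0.07], [0.8, 0.57, -0.07]] 
rot [[0.0, 0.0, -5.3], [0.0, 0.0, -5.3], [0.0, 0.0, -5.3], [0.0, 0.0, -5.3], [0.0, 0.0, -5.3], [0.0, 0.0, -5.3], [0.0, 0.0, -5.3], [0.0, 0.0, -5.3]]
max 0.99 5.3 end [ 0.5    -0.1001  0.2999]
```

Emit:
{"name": "step_arm", "arguments": {"jaw": [85,85,85,85,85,85,85,85], "slide": [[0.71,-0.69,-0.07],[0.77,-0.62,-0.08],[0.82,-0.54,-0.07],[0.87,-0.47,-0.07],[0.91,-0.39,-0.08],[0.94,-0.3,-0.07],[0.96,-0.21,-0.07],[0.98,-0.12,-0.08]], "delta_rot": [[0,0,-5.3],[0,0,-5.3],[0,0,-5.3],[0,0,-5.3],[0,0,-5.3],[0,0,-5.3],[0,0,-5.3],[0,0,-5.3]]}}

```text
time_s: 1.1
ee_pos: [0.3437, -0.3732, 0.2765]
eef_rot: [[0.521, 0.853, -0.0], [0.853, -0.521, 0.001], [0.001, -0.001, -1.0]]
contact_force: [0.4, -0.2, -0.4]
opening: 0.993
gripper_force: 0.0
```

Emit:
{"name": "step_arm", "arguments": {"jaw": [85,85,85,85,85,85,85,85], "slide": [[0.99,-0.03,-0.07],[0.98,0.06,-0.07],[0.98,0.15,-0.08],[0.95,0.24,-0.07],[0.94,0.32,-0.07],[0.89,0.42,-0.08],[0.86,0.49,-0.07],[0.8,0.57,-0.07]], "delta_rot": [[0,0,-5.3],[0,0,-5.3],[0,0,-5.3],[0,0,-5.3],[0,0,-5.3],[0,0,-5.3],[0,0,-5.3],[0,0,-5.3]]}}

```text
time_s: 2.1
ee_pos: [0.5002, -0.0992, 0.2997]
eef_rot: [[-0.191, 0.982, -0.001], [0.982, 0.191, 0.0], [0.0, -0.001, -1.0]]
contact_force: [-0.1, -0.1, 0.5]
opening: 0.994
gripper_force: 0.0
```

```bash
python3 - <<'E'
from h import *
s=bot.observe(); print({k:np.round(s[k],3).tolist() for k in("time_s","ee_pos","eef_rot","qpos","qd","contact_force")})
np.savez("pics/w1.npz",p=s["ee_pos"],R=s["eef_rot"])
p,d=vision.camera("wrist"); cv2.imwrite("pics/w1.png",p); np.save("pics/w1d.npy",d)
E
```

```text
{'time_s': 2.1, 'ee_pos': [0.5, -0.099, 0.3], 'eef_rot': [[-0.191, 0.982, -0.001], [0.982, 0.191, 0.0], [0.0, -0.001, -1.0]], 'qpos': [-22.627, -6.73, 110.183, -0.004, 76.59, -33.635], 'qd': [36.145, 11.736, -12.847, -0.188, 0.993, -6.035], 'contact_force': [-0.134, -0.053, 0.528]}
```

View pics/w1.png

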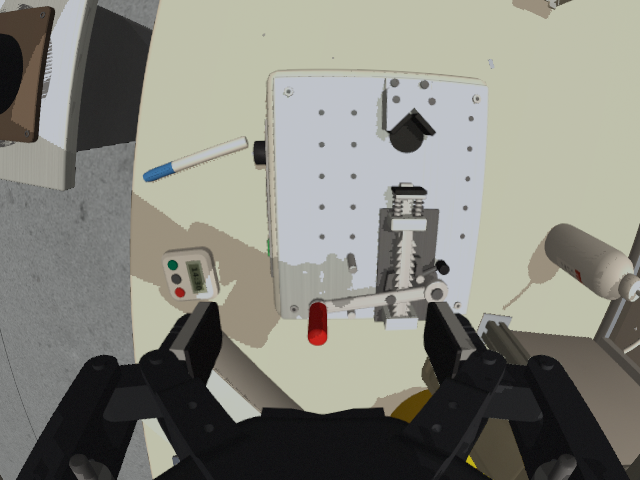

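The wrist view shows the seat disc at (407,137), the V above it, the pad face at about (408,188), the grip top at about (318,338), and corner screws at (289,92), (477,99), (294,309) and (458,306).

```bash
cat >> h.py <<'E'
def wray(uv,s):
    i=vision.camera_info("wrist"); K=np.array(i["mtx"]); M=np.array(i["mount"]); uv=np.atleast_2d(uv).astype(float)
    a=(uv-K[:2,2])/K[0,0]; t=np.linalg.norm(a,axis=1); d=np.c_[a*(np.sin(t)/np.maximum(t,1e-9))[:,None],np.cos(t)]
    Rt=np.array(s["eef_rot"]); o=np.array(s["ee_pos"])+Rt@M[:3,3]
    return o,d@(Rt@M[:3,:3]).T
def wplane(uv,z,s):
    o,d=wray(uv,s); return o+d*((z-o[2])/d[:,2])[:,None]
E
cat > m.py <<'E'
from h import *
vision.camera("wrist"); vision.camera("wrist")
s=bot.observe(); p,d=vision.camera("wrist"); cv2.imwrite("pics/w2.png",p)
print(s["time_s"],np.round(s["ee_pos"],4),np.round(s["qd"],1)[:3])
h=cv2.cvtColor(p,cv2.COLOR_BGR2HSV)
# platform: bluish bright
v,u=np.mgrid[:480,:640]; uv=np.c_[u.ravel(),v.ravel()]; K=np.array(vision.camera_info("wrist")["mtx"])
o,D=wray(uv,s); th=np.linalg.norm((uv-K[:2,2])/K[0,0],axis=1)
P=(o+D*(d.ravel()/np.cos(th))[:,None]).reshape(480,640,3)
m=((abs(P[...,2]-.072)<.004)&(P[...,0]>.35)&(P[...,0]<.75)&(abs(P[...,1]+.09)<.2)&(d>0)).astype(np.uint8)
n,l,st,_=cv2.connectedComponentsWithStats(m); b=1+st[1:,4].argmax(); 
c=cv2.convexHull(np.argwhere(l==b)[:,::-1].astype(np.float32))[:,0]
q=wplane(c,.072,s)[:,:2]*1000; print("plat",P[l==b].mean(0).round(4),cv2.minAreaRect(q.astype(np.float32)))
w=np.zeros_like(m)
g=cv2.inRange(h,(0,0,0),(180,255,60)); 
n,l,st,ce=cv2.connectedComponentsWithStats(g)
for k in range(1,n):
    if 60<st[k,4]<3000 and 270<ce[k][0]<480 and 70<ce[k][1]<330: print("dark",st[k],ce[k].round(1),wplane(ce[k],.072,s).round(4))
r=cv2.inRange(h,(0,150,60),(6,255,255))|cv2.inRange(h,(174,150,60),(180,255,255)); r[:,:285]=0;r[:,350:]=0
ys,xs=np.nonzero(r); print("red",xs.min(),xs.max(),ys.min(),ys.max())
q=P[ys,xs]; t=q[:,2]>.156; print("red top",t.sum(),q[t].mean(0).round(4),"all",q.mean(0).round(4))
E
python3 m.py; python3 -c "
import cv2;i=cv2.imread('pics/w2.png')[60:360,260:500];cv2.imwrite('pics/w2c.png',cv2.resize(i,None,fx=2,fy=2,interpolation=2))"
```

```text
2.25 [ 0.5002 -0.0992  0.2997] [-2.3 -0.4  0.7]
plat [ 0.5428 -0.0736  0.0723] ((558.0054321289062, -90.74713134765625), (209.311279296875, 248.41580200195312), 11.212993621826172)
dark [ 387  113   48   39 1098] [409.7 132.6] [[ 0.5677 -0.0159  0.072 ]]
dark [391 186  35   9 259] [408.3 190.4] [[ 0.5792 -0.0707  0.072 ]]
dark [436 260  13  15 132] [441.9 266.9] [[ 0.6363 -0.1417  0.072 ]]
dark [383 269  12  23  90] [387.1 278.5] [[ 0.5812 -0.1648  0.072 ]]
red 308 326 302 344
red top 276 [ 0.513  -0.1884  0.1633] all [ 0.5128 -0.187   0.1457]
```

View pics/w2c.png

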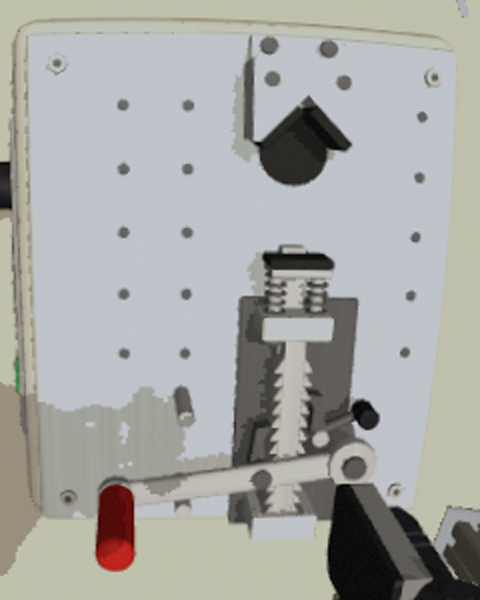

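```bash
python3 - <<'E'
from h import *
s=bot.observe(); f=lambda x,y:(260+x/2-.25,60+y/2-.25)
print("seat",wplane([f(294,151)],.072,s).round(4))
sc=wplane([f(57,63),f(433,77),f(69,498),f(396,491)],.073,s); print("screws",sc.round(4),sc.mean(0).round(4))
e=sc[0]-sc[2]; e2=sc[1]-sc[3]; print(np.degrees(np.arctan2(-e[0],e[1])),np.degrees(np.arctan2(-e2[0],e2[1])),np.linalg.norm(e),np.linalg.norm(e2), np.linalg.norm(sc[0]-sc[1]))
print("griptop",wplane([f(115,553)],.160,s).round(4),"base",wplane([f(117,490)],.108,s).round(4),"pivot",wplane([f(355,466)],.118,s).round(4))
print("padface",wplane([f(298,255)],.101,s).round(4),"Vapex",wplane([f(308,99)],.1,s).round(4))
E
```

```text
seat [[ 0.5651 -0.0201  0.072 ]]
screws [[ 0.4488 -0.0018  0.073 ]
 [ 0.6255  0.0329  0.073 ]
 [ 0.4918 -0.2184  0.073 ]
 [ 0.6688 -0.1837  0.073 ]] [ 0.5587 -0.0927  0.073 ]
11.225656756430672 11.287000503782046 0.22087919823276153 0.2208945690842912 0.18014238509037897
griptop [[ 0.513  -0.1917  0.16  ]] base [[ 0.5128 -0.1899  0.108 ]] pivot [[ 0.6195 -0.153   0.118 ]]
padface [[ 0.5707 -0.0648  0.101 ]] Vapex [[0.5599 0.0035 0.1   ]]
```

```bash
python3 -c "
from h import *
plan([.462,.275,.2],101.25,14)"
```

```text
slide [[0.67, 0.06, 0.18], [0.67, 0.06, 0.18], [0.67, 0.06, 0.17], [0.67, 0.06, 0.18], [0.67, 0.06, 0.18], [0.67, 0.06, 0.18], [0.67, 0.06, 0.18], [0.67, 0.06, 0.17]] 
rot [[0.0, 0.0, 0.0], [0.0, 0.0, 0.0], [0.0, 0.0, 0.0], [0.0, 0.0, 0.0], [0.0, 0.0, 0.0], [0.0, 0.0, 0.0], [0.0, 0.0, 0.0], [0.0, 0.0, 0.0]]
slide [[0.67, 0.06, 0.18], [0.68, 0.06, 0.18], [0.67, 0.06, 0.18], [0.67, 0.06, 0.18], [0.67, 0.06, 0.17], [0.67, 0.06, 0.18]] 
rot [[0.0, 0.0, 0.0], [0.0, 0.0, 0.0], [0.0, 0.0, 0.0], [0.0, 0.0, 0.0], [0.0, 0.0, 0.0], [0.0, 0.0, 0.0]]
max 0.68 0.0 end [0.4618 0.2751 0.2001]
```

Emit:
{"name": "step_arm", "arguments": {"jaw": [85,85,85,85,85,85,85,85], "slide": [[0.67,0.06,0.18],[0.67,0.06,0.18],[0.67,0.06,0.18],[0.67,0.06,0.18],[0.67,0.06,0.18],[0.67,0.06,0.18],[0.67,0.06,0.18],[0.67,0.06,0.18]], "delta_rot": [[0,0,0],[0,0,0],[0,0,0],[0,0,0],[0,0,0],[0,0,0],[0,0,0],[0,0,0]]}}

```text
time_s: 3.3
ee_pos: [0.4783, 0.1132, 0.242]
eef_rot: [[-0.185, 0.983, -0.001], [0.983, 0.185, -0.0], [-0.0, -0.001, -1.0]]
contact_force: [-0.4, -1.0, 0.9]
opening: 0.996
gripper_force: 0.0
```

Emit:
{"name": "step_arm", "arguments": {"jaw": [85,85,85,85,85,85,85,85], "slide": [[0.67,0.06,0.18],[0.67,0.06,0.18],[0.67,0.06,0.18],[0.67,0.06,0.18],[0.67,0.06,0.18],[0.67,0.06,0.18],[0,0,0],[0,0,0]], "delta_rot": [[0,0,0],[0,0,0],[0,0,0],[0,0,0],[0,0,0],[0,0,0],[0,0,0],[0,0,0]]}}

```text
time_s: 4.3
ee_pos: [0.4628, 0.2731, 0.1993]
eef_rot: [[-0.187, 0.982, -0.0], [0.982, 0.187, -0.001], [-0.001, -0.0, -1.0]]
contact_force: [-0.3, -0.5, 0.5]
opening: 0.991
gripper_force: 0.0
```

```bash
python3 - <<'E'
from h import *
s=bot.observe(); p,d=vision.camera("wrist"); cv2.imwrite("pics/w3.png",p)
print(s["time_s"],np.round(s["ee_pos"],4),np.round(s["qd"],1)[:3],np.round(s["eef_rot"],3).tolist(),np.round(s["qpos"],1))
h=cv2.cvtColor(p,cv2.COLOR_BGR2HSV)
m=cv2.inRange(h,(18,110,80),(32,255,255)); n,l,st,ce=cv2.connectedComponentsWithStats(m)
for k in range(1,n):
    if st[k,4]>150: print(st[k],ce[k].round(1),wplane(ce[k],.060,s).round(4),wplane(ce[k],.068,s).round(4))
E
```

```text
4.3 [0.4628 0.2731 0.1993] [-0.5 -0.4 -0.1] [[-0.187, 0.982, -0.0], [0.982, 0.187, -0.001], [-0.001, -0.0, -1.0]] [ 19.7   2.  112.5  -0.   65.5   9. ]
[ 149    0  100   91 3905] [196.9  44.8] [[0.3496 0.3915 0.06  ]] [[0.3526 0.3902 0.068 ]]
[628 156  12  22 195] [634.4 165.3] [[0.7318 0.3885 0.06  ]] [[0.723  0.3873 0.068 ]]
[621 183  19  24 336] [630.8 194. ] [[0.7372 0.3619 0.06  ]] [[0.7283 0.3615 0.068 ]]
[ 305  208   35   38 1031] [321.8 226.5] [[0.4619 0.2751 0.06  ]] [[0.4615 0.2775 0.068 ]]
```

View pics/w3.png

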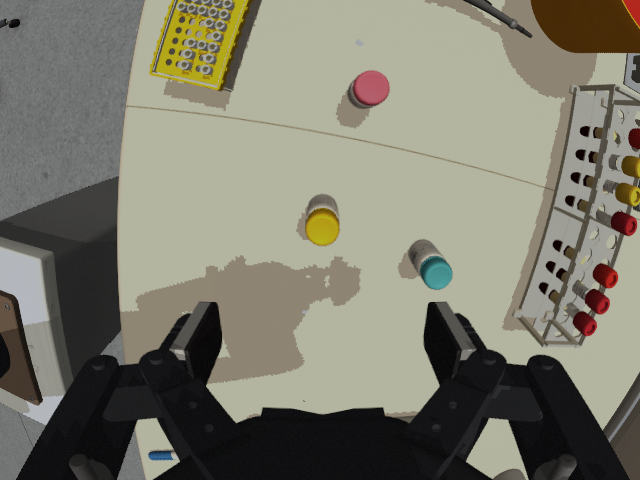

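The yellow cap is at (322,226), centred between the fingers, with teal and pink well clear. I'll descend and grip.

Emit:
{"name": "step_arm", "arguments": {"jaw": [85,85,85,85,85,85,26,20], "slide": [[0.06,-0.02,0.73],[0,0,0.73],[0,0,0.73],[0,0,0.73],[0,0,0.73],[0,0,0],[0,0,0],[0,0,0]], "delta_rot": [[0,0,0],[0,0,0],[0,0,0],[0,0,0],[0,0,0],[0,0,0],[0,0,0],[0,0,0]], "newtons": 30}}

```text
time_s: 5.35
ee_pos: [0.4626, 0.2767, 0.0552]
eef_rot: [[-0.188, 0.982, 0.003], [0.982, 0.188, 0.001], [0.001, 0.003, -1.0]]
contact_force: [0.3, -0.2, 0.7]
opening: 0.602
gripper_force: 0.0
```

Emit:
{"name": "step_arm", "arguments": {"jaw": [20,20,20,20,20,20,20,20], "slide": [[0,0,0],[0,0,0],[0,0,0],[0,0,0],[0,0,0],[0,0,-0.3],[0,0,-0.7],[0,0,-0.8]], "delta_rot": [[0,0,0],[0,0,0],[0,0,0],[0,0,0],[0,0,0],[0,0,0],[0,0,0],[0,0,0]]}}

```text
time_s: 6.35
ee_pos: [0.4606, 0.2763, 0.1257]
eef_rot: [[-0.188, 0.982, -0.002], [0.982, 0.188, -0.001], [-0.0, -0.002, -1.0]]
contact_force: [1.1, -0.3, -0.2]
opening: 0.296
gripper_force: 29.5
```

```bash
python3 - <<'E'
from h import *
s=bot.observe(); p,d=vision.camera("wrist"); cv2.imwrite("pics/w4.png",p[100:,140:500])
print(s["time_s"],np.round(s["ee_pos"],4),s["opening"],s["gripper_force"])
P=plan([.5647,-.022,.235],101.25,12)
E
```

```text
6.35 [0.4606 0.2763 0.1257] 0.2957986216395887 29.547161555383354
slide [[-0.65, 0.09, -0.22], [-0.65, 0.09, -0.21], [-0.66, 0.09, -0.22], [-0.65, 0.09, -0.22], [-0.65, 0.1, -0.21], [-0.65, 0.09, -0.22], [-0.66, 0.09, -0.22], [-0.65, 0.09, -0.22]] 
rot [[0.0, 0.0, 0.0], [0.0, 0.0, 0.0], [0.0, 0.0, 0.0], [0.0, 0.0, 0.0], [0.0, 0.0, 0.0], [0.0, 0.0, 0.0], [0.0, 0.0, 0.0], [0.0, 0.0, 0.0]]
slide [[-0.65, 0.09, -0.21], [-0.65, 0.09, -0.22], [-0.66, 0.09, -0.22], [-0.65, 0.09, -0.21]] 
rot [[0.0, 0.0, 0.0], [0.0, 0.0, 0.0], [0.0, 0.0, 0.0], [0.0, 0.0, 0.0]]
max 0.66 0.0 end [ 0.5646 -0.0221  0.2349]
```

View pics/w4.png

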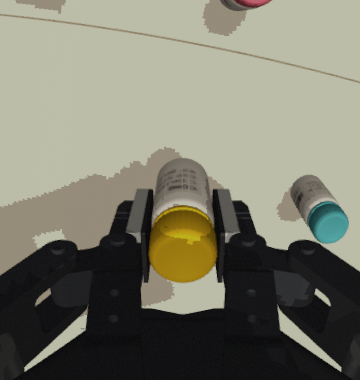

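The yellow cap and bottle sit square between the pads at about (183,230). I'll carry it to the seat.

Emit:
{"name": "step_arm", "arguments": {"jaw": [20,20,20,20,20,20,20,20], "slide": [[-0.65,0.09,-0.22],[-0.65,0.09,-0.22],[-0.65,0.09,-0.22],[-0.65,0.09,-0.22],[-0.65,0.09,-0.22],[-0.65,0.09,-0.22],[-0.66,0.09,-0.22],[-0.65,0.09,-0.22]], "delta_rot": [[0,0,0],[0,0,0],[0,0,0],[0,0,0],[0,0,0],[0,0,0],[0,0,0],[0,0,0]]}}

```text
time_s: 7.4
ee_pos: [0.5287, 0.0764, 0.1958]
eef_rot: [[-0.188, 0.982, -0.0], [0.982, 0.188, 0.0], [0.0, -0.0, -1.0]]
contact_force: [1.6, 0.2, -0.5]
opening: 0.294
gripper_force: 29.6
```

Emit:
{"name": "step_arm", "arguments": {"jaw": [20,20,20,20,20,20,20,20], "slide": [[-0.65,0.09,-0.2],[-0.65,0.09,-0.2],[-0.65,0.09,-0.2],[-0.65,0.09,0],[0,0,0.6],[0,0,0.6],[0,0,0.6],[0,0,0]], "delta_rot": [[0,0,0],[0,0,0],[0,0,0],[0,0,0],[0,0,0],[0,0,0],[0,0,0],[0,0,0]]}}

```text
time_s: 8.4
ee_pos: [0.5613, -0.0222, 0.1456]
eef_rot: [[-0.188, 0.982, -0.003], [0.982, 0.188, 0.0], [0.001, -0.003, -1.0]]
contact_force: [-0.2, -1.5, -0.2]
opening: 0.295
gripper_force: 29.9
```

```bash
python3 - <<'E'
from h import *
vision.camera("wrist")
s=bot.observe(); p,d=vision.camera("wrist"); cv2.imwrite("pics/w5.png",p)
print(s["time_s"],np.round(s["ee_pos"],4),np.round(s["eef_rot"],3).tolist(),np.round(s["contact_force"],2),s["opening"])
h=cv2.cvtColor(p,cv2.COLOR_BGR2HSV); m=cv2.inRange(h,(18,110,80),(32,255,255)); m[:180]=0
n,l,st,ce=cv2.connectedComponentsWithStats(m); k=1+st[1:,4].argmax(); print(st[k],ce[k])
for z in(.0,.01,.02):print(wplane(ce[k],s["ee_pos"][2]+z,s).round(4))
plan([.5648,-.022,.128],101.25,8)
E
```

```text
8.45 [ 0.5619 -0.0221  0.1471] [[-0.188, 0.982, -0.002], [0.982, 0.188, 0.0], [0.001, -0.002, -1.0]] [-0.31 -0.04 -0.22] 0.2952897604552354
[ 289  305   68   78 4277] [322.42974047 344.27051672]
[[ 0.5628 -0.0264  0.1471]]
[[ 0.5615 -0.0196  0.1571]]
[[ 0.5602 -0.0128  0.1671]]
slide [[0.0, 0.01, 0.06], [0.0, 0.0, 0.07], [0.0, 0.01, 0.06], [0.0, 0.01, 0.06], [0.0, 0.01, 0.06], [-0.01, 0.0, 0.07], [0.0, 0.01, 0.06], [0.0, 0.01, 0.06]] 
rot [[0.0, 0.0, -0.1], [0.0, 0.0, -0.1], [0.0, 0.0, -0.1], [0.0, 0.0, -0.1], [0.0, 0.0, -0.1], [0.0, 0.0, -0.1], [0.0, 0.0, -0.1], [0.0, 0.0, -0.1]]
max 0.07 0.1 end [ 0.5649 -0.0221  0.1282]
```

View pics/w5.png

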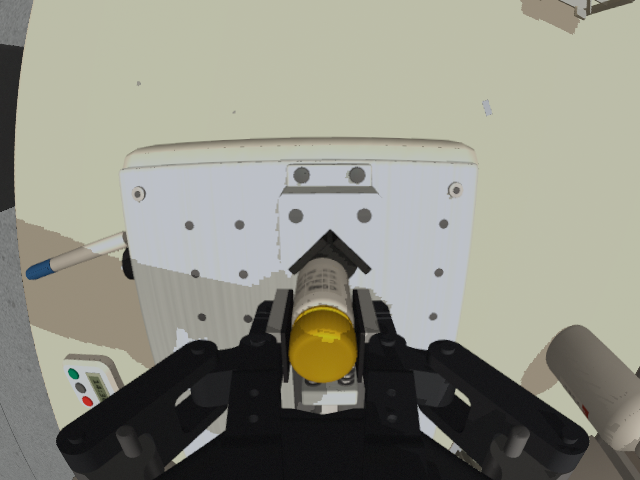

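The view shows the bottle at (322,300), the V apex at (331,232) and the platform screws at (138,193) and (456,190). The bottle needs a shift of a few mm towards +x.

```bash
python3 - <<'E'
from h import *
s=bot.observe(); print(wplane([(138,193),(456,190)],.073,s).round(4), wplane([(331,232)],.1,s).round(4), wplane([(331,232)],.097,s).round(4))
c,sn=np.cos(np.radians(11.25)),np.sin(np.radians(11.25))
# seat from screws: screw mixer coords (-90,110.5),(90,110.5)
S=wplane([(138,193),(456,190)],.073,s).mean(0)[:2]; print("seat",S+np.array([[c,-sn],[sn,c]])@[.02,.07-.1105])
E
```

```text
[[ 0.4488 -0.0011  0.073 ]
 [ 0.6277  0.0338  0.073 ]] [[0.5615 0.0045 0.1   ]] [[0.5618 0.0036 0.097 ]]
seat [ 0.5657533  -0.01945728]
```

Emit:
{"name": "step_arm", "arguments": {"jaw": [20,20,20,20,20,20,20,20], "slide": [[-0.04,0.1,0.1],[0,0,0.1],[0,0,0.1],[0,0,0.08],[0,0,0.05],[0,0,0.03],[0,0,0],[0,0,0]], "delta_rot": [[0,0,-0.5],[0,0,0],[0,0,0],[0,0,0],[0,0,0],[0,0,0],[0,0,0],[0,0,0]]}}

```text
time_s: 9.5
ee_pos: [0.5668, -0.0231, 0.1295]
eef_rot: [[-0.196, 0.981, 0.0], [0.981, 0.196, -0.0], [-0.0, 0.0, -1.0]]
contact_force: [-0.2, -0.7, -0.2]
opening: 0.295
gripper_force: 29.9
```

Emit:
{"name": "step_arm", "arguments": {"jaw": [20,20,20,20,20,20,20,20], "slide": [[0,-0.01,0.02],[0,0,0.02],[0,0,0.02],[0,0,0.02],[0,0,0],[0,0,0],[0,0,0],[0,0,0]], "delta_rot": [[0,0,0],[0,0,0],[0,0,0],[0,0,0],[0,0,0],[0,0,0],[0,0,0],[0,0,0]]}}

```text
time_s: 10.5
ee_pos: [0.5664, -0.0232, 0.1266]
eef_rot: [[-0.197, 0.981, 0.0], [0.981, 0.197, -0.0], [-0.0, 0.0, -1.0]]
contact_force: [-2.2, -0.1, 6.4]
opening: 0.298
gripper_force: 30.5
```

The bottle touched down with 6 N, so I'll release it and rise.

Emit:
{"name": "step_arm", "arguments": {"jaw": [32,45,60,60,60,60,60,60], "slide": [[0,0,-0.01],[0,0,0],[0,0,0],[0,0,0],[0,0,-0.3],[0,0,-0.6],[0,0,-0.9],[0,0,-0.9]], "delta_rot": [[0,0,0],[0,0,0],[0,0,0],[0,0,0],[0,0,0],[0,0,0],[0,0,0],[0,0,0]]}}

```text
time_s: 11.5
ee_pos: [0.5663, -0.0231, 0.2364]
eef_rot: [[-0.196, 0.981, 0.001], [0.981, 0.196, -0.0], [-0.0, 0.001, -1.0]]
contact_force: [0.8, -0.6, -0.5]
opening: 0.699
gripper_force: 0.0
```

```bash
python3 - <<'E'
from h import *
for k in range(4): vision.camera("scene")
s=bot.observe(); p,d=vision.camera("wrist"); cv2.imwrite("pics/w6.png",p)
print(s["time_s"],np.round(s["ee_pos"],4),np.round(s["contact_force"],2))
h=cv2.cvtColor(p,cv2.COLOR_BGR2HSV); m=cv2.inRange(h,(18,110,80),(32,255,255)); m[:150]=0
n,l,st,ce=cv2.connectedComponentsWithStats(m); k=1+st[1:,4].argmax(); print(st[k],ce[k],wplane(ce[k],.134,s).round(4))
p,d=vision.camera("scene"); cv2.imwrite("pics/s6.png",p)
h=cv2.cvtColor(p,cv2.COLOR_BGR2HSV); m=cv2.inRange(h,(18,110,80),(32,255,255)); m[:185,]=0;m[260:]=0;m[:,:300]=0;m[:,420:]=0
n,l,st,ce=cv2.connectedComponentsWithStats(m); k=1+st[1:,4].argmax(); print(st[k],ce[k],plane("scene",ce[k],.132).round(4))
plan([.5137,-.193,.25],11.25,16)
E
```

```text
11.7 [ 0.5667 -0.0232  0.2358] [ 0.74 -0.42 -0.52]
[ 302  226   39   44 1356] [321.18879056 247.38495575] [[ 0.5663 -0.0239  0.134 ]]
[361 189  12  14 148] [366.47972973 195.49324324] [[ 0.5626 -0.0219  0.132 ]]
slide [[-0.24, -0.13, -0.03], [-0.26, -0.11, -0.02], [-0.27, -0.08, -0.03], [-0.27, -0.06, -0.02], [-0.27, -0.02, -0.03], [-0.28, -0.01, -0.03], [-0.28, 0.03, -0.02], [-0.27, 0.05, -0.03]] 
rot [[0.0, 0.0, 5.6], [0.0, 0.0, 5.6], [0.0, 0.0, 5.6], [0.0, 0.0, 5.6], [0.0, 0.0, 5.6], [0.0, 0.0, 5.6], [0.0, 0.0, 5.6], [0.0, 0.0, 5.6]]
slide [[-0.27, 0.08, -0.02], [-0.25, 0.11, -0.03], [-0.25, 0.13, -0.03], [-0.23, 0.15, -0.02], [-0.22, 0.17, -0.03], [-0.2, 0.2, -0.03], [-0.18, 0.21, -0.02], [-0.15, 0.23, -0.03]] 
rot [[0.0, 0.0, 5.6], [0.0, 0.0, 5.6], [0.0, 0.0, 5.6], [0.0, 0.0, 5.6], [0.0, 0.0, 5.6], [0.0, 0.0, 5.6], [0.0, 0.0, 5.6], [0.0, 0.0, 5.6]]
max 0.28 5.6 end [ 0.5138 -0.193   0.2501]
```

View pics/w6.png

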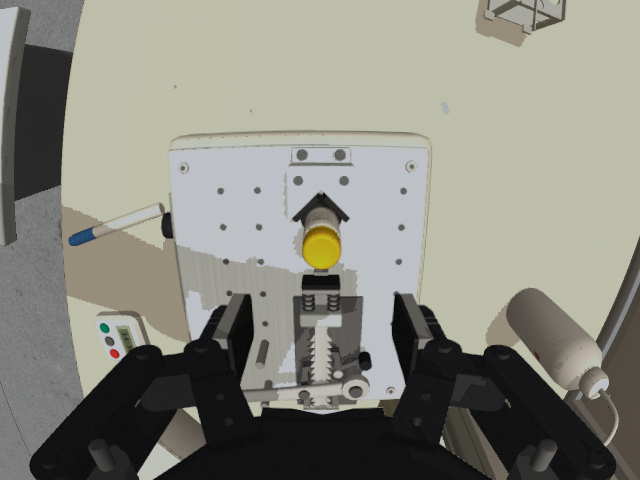

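The bottle stands upright in the V mouth, with its cap at (321,247). Next is the lever grip.

Emit:
{"name": "step_arm", "arguments": {"jaw": [60,60,60,60,60,60,60,60], "slide": [[-0.24,-0.13,-0.03],[-0.26,-0.11,-0.02],[-0.27,-0.08,-0.03],[-0.27,-0.06,-0.02],[-0.27,-0.02,-0.03],[-0.28,-0.01,-0.03],[-0.28,0.03,-0.02],[-0.27,0.05,-0.03]], "delta_rot": [[0,0,5.6],[0,0,5.6],[0,0,5.6],[0,0,5.6],[0,0,5.6],[0,0,5.6],[0,0,5.6],[0,0,5.6]]}}

```text
time_s: 12.8
ee_pos: [0.5392, -0.1081, 0.2408]
eef_rot: [[0.554, 0.832, -0.004], [0.832, -0.554, 0.001], [-0.001, -0.004, -1.0]]
contact_force: [-0.4, -0.5, -0.6]
opening: 0.702
gripper_force: 0.0
```

Emit:
{"name": "step_arm", "arguments": {"jaw": [60,60,60,60,60,60,60,60], "slide": [[-0.27,0.08,-0.02],[-0.25,0.11,-0.03],[-0.25,0.13,-0.03],[-0.23,0.15,-0.02],[-0.22,0.17,-0.03],[-0.2,0.2,-0.03],[-0.18,0.21,-0.02],[-0.15,0.23,-0.03]], "delta_rot": [[0,0,5.6],[0,0,5.6],[0,0,5.6],[0,0,5.6],[0,0,5.6],[0,0,5.6],[0,0,5.6],[0,0,5.6]]}}

```text
time_s: 13.8
ee_pos: [0.5136, -0.193, 0.2492]
eef_rot: [[0.98, 0.2, -0.003], [0.2, -0.98, 0.002], [-0.003, -0.003, -1.0]]
contact_force: [0.4, -0.5, 0.7]
opening: 0.702
gripper_force: 0.0
```

```bash
python3 - <<'E'
from h import *
vision.camera("wrist");vision.camera("wrist")
s=bot.observe(); p,d=vision.camera("wrist"); cv2.imwrite("pics/w7.png",p)
print(s["time_s"],np.round(s["ee_pos"],4),np.round(s["eef_rot"],3).tolist(),np.round(s["contact_force"],2))
h=cv2.cvtColor(p,cv2.COLOR_BGR2HSV); m=cv2.inRange(h,(0,150,60),(6,255,255))|cv2.inRange(h,(174,150,60),(180,255,255)); m[:,:220]=0;m[:,420:]=0
n,l,st,ce=cv2.connectedComponentsWithStats(m); k=1+st[1:,4].argmax(); print(st[k],ce[k],wplane(ce[k],.136,s).round(4))
E
```

```text
13.9 [ 0.5137 -0.1935  0.2496] [[0.979, 0.202, -0.003], [0.202, -0.979, 0.001], [-0.002, -0.002, -1.0]] [-0.95  0.15 -0.48]
[309 218  27  46 982] [322.34419552 241.14256619] [[ 0.5129 -0.1933  0.136 ]]
```

View pics/w7.png

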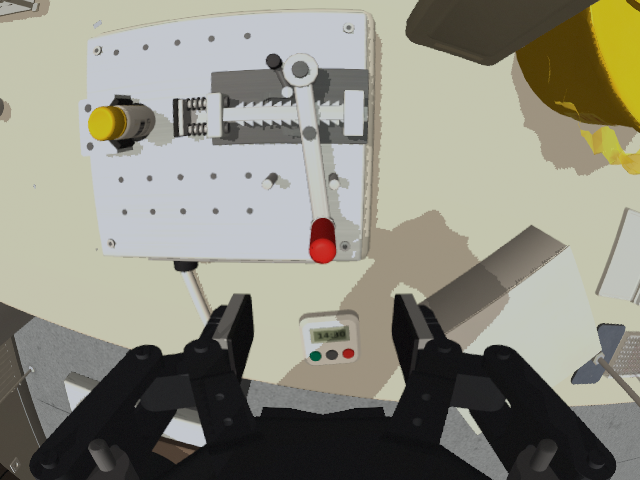

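The grip is at (322,241), centred under the gripper, so I'll descend and close on it.

Emit:
{"name": "step_arm", "arguments": {"jaw": [60,60,60,60,60,60,30,10], "slide": [[-0.02,0,0.5],[0,0,0.6],[0,0,0.6],[0,0,0.5],[0,0,0.38],[0,0,0],[0,0,0],[0,0,0]], "delta_rot": [[0,0,0],[0,0,0],[0,0,0],[0,0,0],[0,0,0],[0,0,0],[0,0,0],[0,0,0]], "newtons": 40}}

```text
time_s: 14.95
ee_pos: [0.5143, -0.1936, 0.1492]
eef_rot: [[0.979, 0.203, 0.002], [0.203, -0.979, -0.001], [0.002, 0.001, -1.0]]
contact_force: [-0.2, -0.1, -0.2]
opening: 0.283
gripper_force: 0.0
```

Emit:
{"name": "step_arm", "arguments": {"jaw": [10,10,10,10,10,10,10,10], "slide": [[0,0,0],[0,0,0],[0,0,0],[0,0,0],[0,0,0],[0,0,0],[0,0,0],[0,0,0]], "delta_rot": [[0,0,0],[0,0,0],[0,0,0],[0,0,0],[0,0,0],[0,0,0],[0,0,0],[0,0,0]]}}

```text
time_s: 15.95
ee_pos: [0.5143, -0.1936, 0.1493]
eef_rot: [[0.979, 0.203, 0.001], [0.203, -0.979, -0.001], [0.001, 0.001, -1.0]]
contact_force: [-0.4, 0.7, 6.0]
opening: 0.185
gripper_force: 39.1
```

Emit:
{"name": "step_arm", "arguments": {"jaw": [10,10,10,10,10,10,10,10], "slide": [[-0.026,-0.214,0],[-0.01,-0.215,0],[0.006,-0.216,0],[0.022,-0.214,0],[0,0,0],[0,0,0],[0,0,0],[0,0,0]], "delta_rot": [[0,0,0],[0,0,0],[0,0,0],[0,0,0],[0,0,0],[0,0,0],[0,0,0],[0,0,0]]}}

```text
time_s: 16.95
ee_pos: [0.5055, -0.1601, 0.1492]
eef_rot: [[0.979, 0.203, -0.003], [0.203, -0.979, -0.002], [-0.003, 0.001, -1.0]]
contact_force: [-5.2, -1.7, 9.4]
opening: 0.183
gripper_force: 39.9
```

Emit:
{"name": "step_arm", "arguments": {"jaw": [10,10,10,10,10,10,10,10], "slide": [[-0.02,0.214,0],[0,0.216,0],[0.01,0.215,0],[0.02,0.214,0],[0,0.02,0],[0,0,0],[0,0,0],[0,0,0]], "delta_rot": [[0,0,0],[0,0,0],[0,0,0],[0,0,0],[0,0,0],[0,0,0],[0,0,0],[0,0,0]]}}

```text
time_s: 17.95
ee_pos: [0.5134, -0.1935, 0.1491]
eef_rot: [[0.979, 0.206, -0.002], [0.206, -0.979, 0.0], [-0.002, -0.001, -1.0]]
contact_force: [-3.8, 0.2, 8.0]
opening: 0.181
gripper_force: 40.0
```

```bash
python3 - <<'E'
from h import *
s=bot.observe(); p,d=vision.camera("wrist"); cv2.imwrite("pics/w8.png",p)
print(s["time_s"],np.round(s["ee_pos"],4),np.round(s["contact_force"],2))
p,d=vision.camera("scene")
cv2.imwrite("pics/w8c.png",np.hstack([cv2.resize(p[150:270,310:470],(560,420),interpolation=2)]))
E
```

```text
17.95 [ 0.5134 -0.1935  0.1491] [-3.78  0.22  8.02]
```

View pics/w8.png

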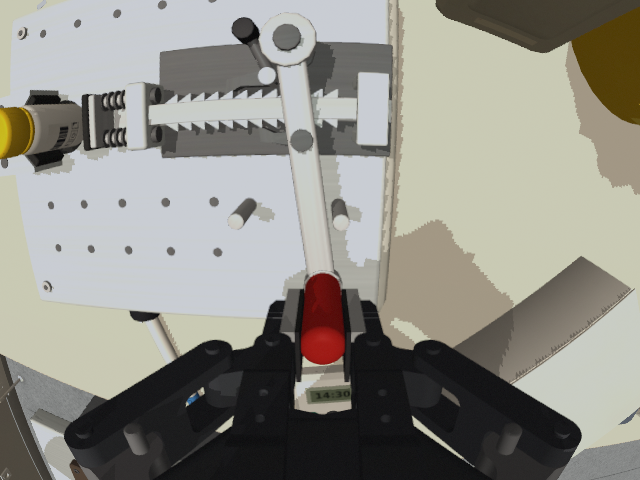

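The view shows the grip held at (322,320), the lever arm near its rest-side pin (340,215), and the pad face at about (85,122). Next I'll compute the pad's travel and look for the rest stop.

```bash
python3 - <<'E'
from h import *
s=bot.observe(); c,sn=np.cos(np.radians(11.25)),np.sin(np.radians(11.25))
q=wplane([(84,122),(152,118)],.101,s)[:,:2]-[.5650,-.0195]; print("mixer rel seat",(q@np.array([[c,-sn],[sn,c]])).round(4))
E
```

```text
mixer rel seat [[ 0.     -0.0364]
 [-0.002  -0.0778]]
```

Emit:
{"name": "step_arm", "arguments": {"jaw": [10,10,10,10,10,10,10,10], "slide": [[-0.02,0.03,0],[0,0.03,0],[0,0,0],[0,0,0],[0,0,0],[0,0,0],[0,0,0],[0,0,0]], "delta_rot": [[0,0,0],[0,0,0],[0,0,0],[0,0,0],[0,0,0],[0,0,0],[0,0,0],[0,0,0]]}}

```text
time_s: 19.05
ee_pos: [0.5138, -0.1954, 0.149]
eef_rot: [[0.979, 0.205, 0.0], [0.205, -0.979, 0.001], [0.0, -0.001, -1.0]]
contact_force: [-1.7, 3.3, 6.9]
opening: 0.183
gripper_force: 40.0
```

Emit:
{"name": "step_arm", "arguments": {"jaw": [10,10,10,10,10,10,10,10], "slide": [[-0.04,-0.22,0],[-0.02,-0.22,0],[0,-0.22,0],[0.01,-0.22,0],[0,0,0],[-0.01,0.293,0],[0.02,0.293,0],[0.04,0.294,0]], "delta_rot": [[0,0,0],[0,0,0],[0,0,0],[0,0,0],[0,0,0],[0,0,0],[0,0,0],[0,0,0]]}}

```text
time_s: 20.05
ee_pos: [0.5118, -0.1951, 0.1487]
eef_rot: [[0.978, 0.207, -0.007], [0.207, -0.978, 0.003], [-0.006, -0.004, -1.0]]
contact_force: [-0.4, 2.9, 9.2]
opening: 0.183
gripper_force: 40.6
```

Emit:
{"name": "step_arm", "arguments": {"jaw": [10,10,10,10,10,10,10,10], "slide": [[0,0,0],[-0.05,-0.22,0],[-0.02,-0.22,0],[0.01,-0.22,0],[0.01,-0.22,0],[0,0,0],[0,0,0],[0,0,0]], "delta_rot": [[0,0,0],[0,0,0],[0,0,0],[0,0,0],[0,0,0],[0,0,0],[0,0,0],[0,0,0]]}}

```text
time_s: 21.05
ee_pos: [0.5034, -0.1624, 0.1486]
eef_rot: [[0.979, 0.203, -0.003], [0.203, -0.979, -0.0], [-0.003, -0.0, -1.0]]
contact_force: [-2.6, -2.7, 7.4]
opening: 0.183
gripper_force: 40.8
```

Three teeth are made and the free-running load is about 2 N. Stroke 4 comes next.

Emit:
{"name": "step_arm", "arguments": {"jaw": [10,10,10,10,10,10,10,10], "slide": [[-0.01,0.22,0],[0,0.22,0],[0.02,0.22,0],[0.04,0.22,0],[0,0,0],[0,0,0],[0,0,0],[0,0,0]], "delta_rot": [[0,0,0],[0,0,0],[0,0,0],[0,0,0],[0,0,0],[0,0,0],[0,0,0],[0,0,0]]}}

```text
time_s: 22.05
ee_pos: [0.512, -0.1957, 0.1485]
eef_rot: [[0.978, 0.207, -0.005], [0.207, -0.978, 0.001], [-0.005, -0.002, -1.0]]
contact_force: [-4.8, -0.8, 10.0]
opening: 0.185
gripper_force: 41.1
```

Emit:
{"name": "step_arm", "arguments": {"jaw": [10,10,10,10,10,10,10,10], "slide": [[-0.04,-0.22,0],[-0.02,-0.22,0],[0,-0.22,0],[0.01,-0.22,0],[0,0,0],[0,0,0],[0,0,0],[0,0,0]], "delta_rot": [[0,0,0],[0,0,0],[0,0,0],[0,0,0],[0,0,0],[0,0,0],[0,0,0],[0,0,0]]}}

```text
time_s: 23.05
ee_pos: [0.5033, -0.1621, 0.1485]
eef_rot: [[0.979, 0.204, -0.004], [0.204, -0.979, -0.0], [-0.004, -0.001, -1.0]]
contact_force: [-2.7, -0.6, 7.8]
opening: 0.183
gripper_force: 40.9
```

Emit:
{"name": "step_arm", "arguments": {"jaw": [10,10,10,10,10,10,10,10], "slide": [[-0.01,0.22,0],[0,0.22,0],[0.02,0.22,0],[0.04,0.22,0],[0,0,0],[0,0,0],[0,0,0],[0,0,0]], "delta_rot": [[0,0,0],[0,0,0],[0,0,0],[0,0,0],[0,0,0],[0,0,0],[0,0,0],[0,0,0]]}}

```text
time_s: 24.05
ee_pos: [0.5116, -0.1959, 0.1483]
eef_rot: [[0.979, 0.205, -0.006], [0.205, -0.979, 0.001], [-0.006, -0.002, -1.0]]
contact_force: [-4.1, -0.7, 9.7]
opening: 0.183
gripper_force: 41.4
```

Emit:
{"name": "step_arm", "arguments": {"jaw": [10,10,10,10,10,10,10,10], "slide": [[-0.04,-0.21,0],[-0.02,-0.21,0],[0,-0.21,0],[0,0,0],[0,0,0],[0,0,0],[0,0,0],[0,0,0]], "delta_rot": [[0,0,0],[0,0,0],[0,0,0],[0,0,0],[0,0,0],[0,0,0],[0,0,0],[0,0,0]]}}

```text
time_s: 25.05
ee_pos: [0.5044, -0.1722, 0.1482]
eef_rot: [[0.979, 0.205, -0.005], [0.205, -0.979, -0.0], [-0.005, -0.001, -1.0]]
contact_force: [-3.5, -1.4, 7.3]
opening: 0.188
gripper_force: 41.2
```

```bash
cat > f.py <<'E'
from h import *
F=[];M=[]
for k in range(5):
    s=bot.observe(); e=np.array([-.195,.981]); F.append(np.array(s["contact_force"])[:2]@e); M.append(np.array(s["ee_pos"])[:2]@e); vision.camera("side")
t=(np.mean(M)+.2918); print(s["time_s"],"load",-np.round(F,2),"mean",-np.mean(F).round(2),"travel",t.round(4),"angle",(.16+np.arcsin(t/.115-.1593)).round(3))
E
python3 f.py
```

```text
25.25 load [0.68 2.36 1.83 2.36 1.65] mean 1.77 travel 0.0245 angle 0.214
```

Emit:
{"name": "step_arm", "arguments": {"jaw": [10,10,10,10,10,10,10,10], "slide": [[0,-0.12,0],[0.01,-0.13,0],[0,0,0],[0,0,0],[0,0,0],[0,0,0],[0,0,0],[0,0,0]], "delta_rot": [[0,0,0],[0,0,0],[0,0,0],[0,0,0],[0,0,0],[0,0,0],[0,0,0],[0,0,0]]}}

```text
time_s: 26.3
ee_pos: [0.503, -0.1636, 0.1482]
eef_rot: [[0.979, 0.204, -0.004], [0.204, -0.979, -0.003], [-0.005, 0.002, -1.0]]
contact_force: [-2.7, -7.3, 5.7]
opening: 0.185
gripper_force: 41.1
```

```bash
python3 f.py
```

```text
26.5 load [6.67 5.4  6.14 6.06 5.26] mean 5.91 travel 0.0332 angle 0.29
```

The load at the top is about 10 N on the pad, so tooth 5 should leave only 1–2 N and tooth 6 about 18 N. I'll return and make stroke 6.

Emit:
{"name": "step_arm", "arguments": {"jaw": [10,10,10,10,10,10,10,10], "slide": [[0,-0.02,0],[-0.01,0.22,0],[0,0.22,0],[0.02,0.23,0],[0.04,0.24,0],[0,0,0],[0,0,0],[0,0,0]], "delta_rot": [[0,0,0],[0,0,0],[0,0,0],[0,0,0],[0,0,0],[0,0,0],[0,0,0],[0,0,0]]}}

```text
time_s: 27.55
ee_pos: [0.5115, -0.1959, 0.1481]
eef_rot: [[0.979, 0.206, -0.007], [0.206, -0.979, 0.002], [-0.007, -0.003, -1.0]]
contact_force: [-5.0, -0.0, 9.2]
opening: 0.182
gripper_force: 41.6
```

Emit:
{"name": "step_arm", "arguments": {"jaw": [10,10,10,10,10,10,10,10], "slide": [[-0.04,-0.21,0],[-0.02,-0.22,0],[0,-0.22,0],[0,0,0],[0,0,0],[0,0,0],[0,0,0],[0,0,0]], "delta_rot": [[0,0,0],[0,0,0],[0,0,0],[0,0,0],[0,0,0],[0,0,0],[0,0,0],[0,0,0]]}}

```text
time_s: 28.55
ee_pos: [0.5049, -0.1735, 0.1481]
eef_rot: [[0.979, 0.204, -0.003], [0.204, -0.979, -0.004], [-0.004, 0.003, -1.0]]
contact_force: [-2.8, -9.0, 4.6]
opening: 0.184
gripper_force: 41.2
```

```bash
python3 f.py
```

```text
28.75 load [8.29 8.09 8.23 8.21 7.65] mean 8.09 travel 0.0231 angle 0.202
```

Emit:
{"name": "step_arm", "arguments": {"jaw": [10,10,10,10,10,10,10,10], "slide": [[0,-0.1,0],[0.01,-0.1,0],[0.01,-0.09,0],[0,0,0],[0,0,0],[0,0,0],[0,0,0],[0,0,0]], "delta_rot": [[0,0,0],[0,0,0],[0,0,0],[0,0,0],[0,0,0],[0,0,0],[0,0,0],[0,0,0]]}}

```text
time_s: 29.8
ee_pos: [0.503, -0.1633, 0.1481]
eef_rot: [[0.979, 0.205, -0.004], [0.205, -0.979, -0.007], [-0.005, 0.006, -1.0]]
contact_force: [-3.9, -12.7, 4.3]
opening: 0.189
gripper_force: 41.3
```

```bash
python3 f.py
```

```text
30.0 load [11.69 11.57 11.67 12.44 11.81] mean 11.84 travel 0.0335 angle 0.293
```

The pad carries about 25 N at the top, so about 17 N should remain on the catch. I'll return the lever to its rest stop.

Emit:
{"name": "step_arm", "arguments": {"jaw": [10,10,10,10,10,10,10,10], "slide": [[0,-0.02,0],[0,0,0],[-0.01,0.24,0],[0,0.24,0],[0.02,0.24,0],[0.04,0.24,0],[0,0.02,0],[0,0,0]], "delta_rot": [[0,0,0],[0,0,0],[0,0,0],[0,0,0],[0,0,0],[0,0,0],[0,0,0],[0,0,0]]}}

```text
time_s: 31.05
ee_pos: [0.5115, -0.1959, 0.1479]
eef_rot: [[0.978, 0.207, -0.009], [0.207, -0.978, 0.003], [-0.008, -0.005, -1.0]]
contact_force: [-7.3, 2.4, 11.8]
opening: 0.186
gripper_force: 42.1
```

```bash
python3 f.py
```

```text
31.25 load [-3.77 -3.34 -3.49 -3.89 -3.24] mean -3.55 travel -0.0002 angle -0.001
```

Emit:
{"name": "step_arm", "arguments": {"jaw": [25,40,60,60,60,60,60,60], "slide": [[0,0,0],[0,0,0],[0,0,0],[0,0,0],[0,0,-0.5],[0,0,-0.8],[0,0,-0.8],[0,0,-0.6]], "delta_rot": [[0,0,0],[0,0,0],[0,0,0],[0,0,0],[0,0,0],[0,0,0],[0,0,0],[0,0,0]]}}

```text
time_s: 32.3
ee_pos: [0.5145, -0.1978, 0.2577]
eef_rot: [[0.979, 0.203, 0.001], [0.203, -0.979, -0.001], [0.001, 0.001, -1.0]]
contact_force: [-0.6, 0.5, -0.2]
opening: 0.702
gripper_force: 0.0
```

```bash
python3 - <<'E'
from h import *
for k in range(3): vision.camera("side")
s=bot.observe(); p,d=vision.camera("wrist"); cv2.imwrite("pics/w9.png",p)
print(s["time_s"],np.round(s["ee_pos"],4),np.round(s["contact_force"],2))
h=cv2.cvtColor(p,cv2.COLOR_BGR2HSV)
m=cv2.inRange(h,(0,150,60),(6,255,255))|cv2.inRange(h,(174,150,60),(180,255,255)); m[:,:220]=0;m[:,420:]=0
n,l,st,ce=cv2.connectedComponentsWithStats(m); k=1+st[1:,4].argmax(); print("grip",ce[k],wplane(ce[k],.136,s).round(4))
m=cv2.inRange(h,(18,110,80),(32,255,255)); m[:,250:]=0
n,l,st,ce=cv2.connectedComponentsWithStats(m); k=1+st[1:,4].argmax(); print("cap",ce[k],wplane(ce[k],.134,s).round(4))
for n_ in("scene",):
    p,d=vision.camera(n_); h=cv2.cvtColor(p,cv2.COLOR_BGR2HSV)
    for nm,lo,hi,(u,v) in(("p",165,179,(207,342)),("t",80,100,(249,284))):
        m=cv2.inRange(h,(lo,90,60),(hi,255,255)); ys,xs=np.nonzero(m[v-22:v+22,u-15:u+15]); print(nm,xs.min()+u-15,xs.max()+u-15,ys.min()+v-22,ys.max()+v-22)
cv2.imwrite("pics/w9c.png",cv2.imread("pics/w9.png")[:400,:420])
E
```

```text
32.45 [ 0.5149 -0.198   0.2574] [ 0.12 -0.02  0.13]
grip [317.81327334 238.26546682] [[ 0.5135 -0.1952  0.136 ]]
cap [ 99.91034483 125.01576355] [[ 0.5657 -0.0215  0.134 ]]
p 199 211 334 343
t 242 253 277 285
```

View pics/w9c.png

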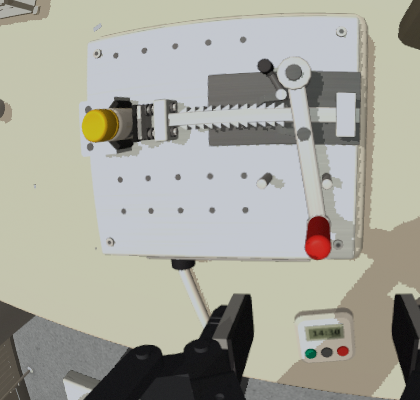

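The cap is at (100,125), upright in the V with the pad against it. The lever is against its rest pin, and the bystander bottles haven't moved. I'm handing the job in.

```bash
python3 -c "
from station import bot
print(bot.close_job())"
```

```text
the job is handed in; nothing more can be done
None
```

The job is handed in, with no verdict shown: the yellow-capped bottle is in the V, held by the catch at an estimated 17 N (from the lever load) after six teeth, the lever is at its rest stop, the other two bottles have not moved, and I viewed 12 pictures, over your limit of 10.

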